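Put the red-capped jar away and roll the bin shut

TASK

Put the white jar with the red cap away: set it down upright on the floor of the open roll-top bin, without dropping it, and let go. Then roll the slatted cover forward by its black handle until the bin is fully shut, with the jar still standing inside.

Things in the scene. Friction and masses are not known exactly. Their poses are not given: they have to be found in the camera images.
- red_jar: The only white jar with a red cap on the bench (yellow label), loose; a white blue-capped jar and a brown red-capped jar of the same size stand 90 mm or more away. Round: body 56 mm diameter up to 72 mm height, neck, 45 mm diameter cap from 79 to 100 mm; about 0.25 kg. Origin: centre of underside, z up.
- bin: Blue roll-top bin, fixed, 294 mm deep (x), 364 wide (y), 247 high. Origin: centre of underside on the bench, z up; front faces its own -x (to the robot, yaw up to 0.25 rad). Inner floor 10 mm up; inside x -135 to 135, y -170 to 170. Front wall 98 high. Rear is roofed; a blue-capped jar stands there at x 50 to 60, y 80 to 120. Front half is open from above: x -65, y 0 is free for the jar.
- cover (a joint): Angle (rad) of the wooden slatted cover, outside radius 139 mm, about an axis along the bin's y through bin x = 0, z = 100 mm. 0 = fully shut (stop), 1.75 = fully rolled back (stop); starts at 1.4 to 1.75. Stays where left; moving it takes 2 to 8 N at the handle.
- cover_handle (a point): Middle of the cover's black handle, a radial fin 120 mm long (bin y), 12 thick, at radius 139 to 181 mm; this point at radius 160. In the bin frame x = -160 cos a, y = 0, z = 100 + 160 sin a mm, a = cover + 0.14 rad: on top when rolled back, out in front when shut. Push from behind with shut fingers (forward at the top, then down at the front) or pinch.
Not all that is in view belongs to the job. What is shaped like the red_jar but purple is not meant.

How it is judged (in metres and radians):
On the way, in this order (a step that is already met when the one before it is completed fails the run):
1. the red-capped jar is lowered to within 15 mm of the bin's floor while still held (z of red_jar in the frame of bin below 0.025 m and x of red_jar in the frame of bin between -0.12 and 0.12 m and y of red_jar in the frame of bin between -0.16 and 0.16 m and contact force between the fingers and red_jar above 0.5 N), for 0.05 s.
2. the jar stands upright on the bin's floor, let go, with the cover still rolled back (z of red_jar in the frame of bin below 0.016 m and angle between red_jar's own z axis and vertical below 0.17 rad and contact force between the fingers and red_jar below 0.1 N and value of joint cover above 0.8 rad), for 0.2 s.
At the end, for the whole second after the job is handed in: The cover is shut to within 0.1 rad (about 15 mm at the handle), and the red-capped jar stands upright (within 0.17 rad) and at rest on the floor inside the bin (value of joint cover below 0.1 rad and z of red_jar in the frame of bin below 0.016 m and x of red_jar in the frame of bin between -0.12 and 0.12 m and y of red_jar in the frame of bin between -0.16 and 0.16 m and angle between red_jar's own z axis and vertical below 0.17 rad and linear speed of red_jar below 0.02 m/s); the robot touches nothing.
It also fails if it takes over 58 s, if anything falls off the work surface, if the arm or the gripper's body presses on something with over 40 N, if the wrist force passes 120 N, or if a joint passes its speed limit or range.

ROBOT

A 6-joint arm with a two-finger parallel gripper is mounted at the origin on the work surface. World frame = base frame: x ahead of the robot, y to its left, z up, the work surface at z = 0. Lengths are in mm, angles in degrees, forces in N, time in s.
With the tool pointing down it reaches from about 300 to 875 mm from the base axis. Payload 6.4 kg.
Tool frame: the origin (TCP) lies midway between the tips of the shut fingers; the grasp point (between the pads) lies 19 mm behind it; z points along the fingers, y is the line along which they close (so a half turn about z gives the same grasp; the last joint's range is limited). The gripper opens to 85 mm and grips with 20 to 120 N. Pads are 22 mm wide; open, the fingers measure 114 mm over their backs; the gripper's body (76 mm by 85 mm) begins 54 mm behind the grasp point. The pads swing forward as they close: fully open they stand 13 mm farther back than shut.
Start: joints at [-88.654, 10.359, 92.074, -0, 77.567, -11.82], TCP at [130.99, -559.895, 231.288] pointing down, gripper open.
Joint ranges: [-171.53, 171.53], [-51.25, 118.39], [17.06, 147.69], [-65.23, 245.23], [0, 150.52], [-178.68, 178.68]. Speed limits (degrees/s): [147.25, 147.25, 172.46, 180, 180, 180].

INTERFACE

Orientations are given as a 3x3 rotation matrix whose columns are the frame's x, y, z axes.
In Python, from cell import r, get_image, ticket, finder gives the robot as it stands.
- The arm moves only by the tool carry_out, never from a script. Its argument "series" is text: rows parted by semicolons, each of 4 numbers parted by spaces: the shift along the world's x, y, z in m, then the turn about the world's z in degrees. A call has 1 to 12 rows; each row is the pose to reach, as a shift and turn from the pose commanded when the call began; what a row does not reach only later rows make up. A row lasts 1/10 s, in which the tool goes at most 50 mm and 8.59 degrees, less where a joint would pass 70% of its speed; a pose out of reach is approached as far as the arm can. A call with a gripper value outside its range is refused whole. "jaw" is the finger opening in m, from 0 to 0.0854, set as the call begins (left out, the last holds). The fingers move at their own pace and stop on an object; "force" is the grip in N (left out, the last holds). Time passes only in rows, so rows that repeat a pose let the fingers close. It gives the time, the measured TCP pose, the force, the opening and the grip force at its end, in the units of the state.
- r.state(): the state, without advancing time (a new reading comes with each control period).
- get_image(name): name is "scene" or "top" or "wrist"; returns a dict with "pixels" (400x640x3 uint8, blue, green, red), "K" (3x3 intrinsics, pixels), "extrinsics" (4x4, takes a point from world to camera coordinates). Camera axes: x right, y down, z forward; pixel columns grow to the right and rows downward; lengths in mm; the calibration is good to about 2 mm. A picture is of the moment at which its call begins. There is no depth.
- ticket.finish_job(): hands the job in; it is judged then, once.
Trained networks look in a picture, given as the dict that the camera call returned (one of the last four; its "shot" number tells which), for a name from the list of things; names that differ only in an ending like _2 or _b are one class to them, and where a whole thing is asked for, a point or a joint stands for the part that bears it (a point fixed in the world has none). Each returns a list of dicts, best first, with "confidence" (0 to 1); they miss things now and then, are a little off and sometimes report something else, mostly with a low value. They report only what shows in the picture. A call takes as long as a camera call. They do not tell look-alikes from the thing itself.
- finder.boxes_of(picture, label): "at" ([x, y, z] in mm, in world coordinates, good to about 4 mm: the middle of the surface that is visible of it).
- finder.silhouettes(picture, label): "pixels" (400x640 bool, what is visible of it).
The state is a dict: "clock": time; "joints": joint angles; "joint_velocities": joint speeds; "joint_efforts": joint torques, N m; "ee_pos": TCP position; "orientation": TCP orientation; "ft_force": force on the tool from outside, world axes, zero at the start; "torque": the same for the moment, N m; "grip_width": finger opening in mm; "grip_force": force on a finger pad.
Only numpy, scipy, OpenCV 4.12 (cv2) and the standard library are available. Lean on these libraries where they do the work, as an engineer would, in place of code of your own. Each camera call takes 0.05 s, during which the arm holds its last target. There are 200 camera calls.

## Working session

There is one attempt and no reset: what is moved stays moved. The work goes in short steps, Python scripts to look and compute and a tool call to move; the robot and the scene stay as the last step left them, time stands still between calls to the robot, and variables do not carry over. Pictures are saved under pics/ and viewed, at most 10 in all, crops included, and the job is handed in when it is done.

Besides the shell and the picture viewer there is one more tool, called after ">>>" by a JSON object that holds its "name" and its "arguments", one argument or row to a line. carry_out: Moves the arm, as the interface text tells. Its arguments: {"type":"object","properties":{"series":{"type":"string"},"jaw":{"type":"number"},"force":{"type":"number"}},"required":["series"]}

```bash
mkdir -p pics; ls; python3 - <<'E'
from cell import r,get_image,finder
import cv2,numpy as np
for n in("scene","top"):
    p=get_image(n); cv2.imwrite(f"pics/{n}0.png",p["pixels"])
    for l in("red_jar","bin","cover_handle","cover"):
        for d in finder.boxes_of(p,l)[:5]:
            at=np.array(d["at"]); c=p["extrinsics"]@np.r_[at,1]; u=p["K"]@c[:3]
            print(n,l,at.round(0),(u[:2]/u[2]).round(0),round(d["confidence"],2))
s=r.state();print(s["clock"],s["orientation"],s["ft_force"])
E
```

```text
pics
scene red_jar [ 489. -391.   71.] [287. 102.] 0.89
scene red_jar [ 591. -395.   72.] [251. 116.] 0.6
scene bin [661. 136. 193.] [316. 307.] 0.73
scene cover_handle [684. 136. 238.] [306. 310.] 0.69
scene cover [680. 140. 234.] [309. 311.] 0.55
top red_jar [ 492. -392.   84.] [463. 232.] 0.98
top red_jar [ 585. -392.   76.] [460. 187.] 0.6
top bin [655. 154. 181.] [180. 140.] 0.87
top cover_handle [675. 119. 235.] [190. 121.] 0.8
top cover [672. 120. 236.] [190. 122.] 0.67
0.5 [[ 9.73719859e-01  2.27749061e-01  4.12333290e-05]
 [ 2.27749057e-01 -9.73719858e-01  7.25730296e-05]
 [ 5.66781506e-05 -6.12749483e-05 -9.99999997e-01]] [ 0.78138982  0.18128938 -0.47440583]
```

View pics/scene0.png

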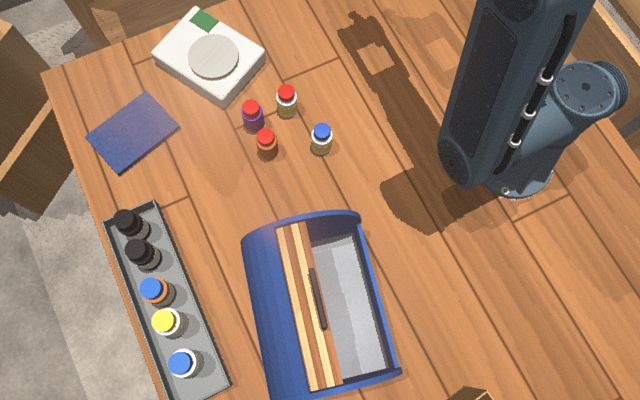

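View pics/top0.png

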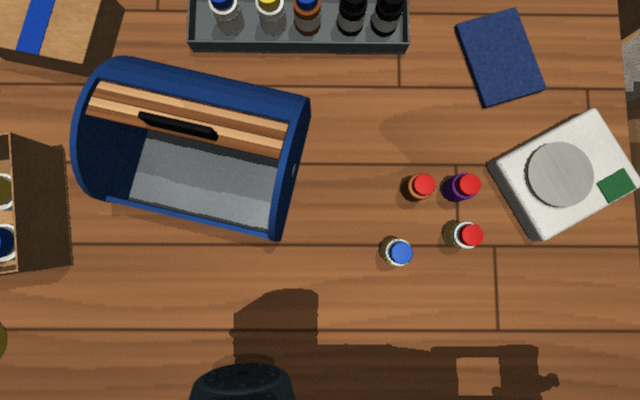

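Candidates, as top / scene pixels:
- White jar, red cap: (463,232) / (287,100)
- Purple jar, red cap: (462,187) / (251,115)
- Brown jar, red cap: (421,186) / (266,143)
- White jar, blue cap: (398,252) / (321,138)

I choose the white jar with the red cap. The bin stands open, with its handle at top (178,126) and scene (317,298). Next is a close crop to check the jar and read the bin's corners.

```bash
cat > h.py <<'E'
import numpy as np,cv2
def ray(p,uv):
    R,t=p["extrinsics"][:3,:3],p["extrinsics"][:3,3]
    d=R.T@np.linalg.inv(p["K"])@np.r_[uv,1.]; return -R.T@t,d
def atz(p,uv,z):
    o,d=ray(p,uv); return o+d*(z-o[2])/d[2]
def proj(p,X):
    c=p["K"]@(p["extrinsics"]@np.r_[X,1])[:3]; return c[:2]/c[2]
def tri(a,b):
    A=np.zeros((3,3));v=np.zeros(3)
    for p,uv in(a,b):
        o,d=ray(p,uv);d=d/np.linalg.norm(d);M=np.eye(3)-np.outer(d,d);A+=M;v+=M@o
    return np.linalg.solve(A,v)
E
python3 - <<'E'
from cell import get_image,finder
from h import *
T=get_image("top");S=get_image("scene");c={}
for n,p,uv in(("t",T,(467,235)),("s",S,(287,93))):
    im=p["pixels"].astype(int);m=((im[...,2]>150)&(im[...,1]<70)&(im[...,0]<70)).astype(np.uint8)
    k,l,st,ce=cv2.connectedComponentsWithStats(m);i=1+np.argmin(np.linalg.norm(ce[1:]-uv,axis=1))
    c[n]=ce[i];print(n,ce[i],st[i],"z95:",atz(p,ce[i],95).round(1))
print("jar cap tri",tri((T,c["t"]),(S,c["s"])).round(1))
for p in(T,S):
    d=finder.silhouettes(p,"cover_handle")
    if d:
        m=d[0]["pixels"].astype(np.uint8);print(d[0]["confidence"],m.sum(),cv2.boundingRect(m),cv2.boxPoints(cv2.minAreaRect(cv2.findNonZero(m))).round().tolist())
A=cv2.resize(T["pixels"][40:250,60:320],None,fx=3,fy=3,interpolation=cv2.INTER_CUBIC)[:,:780]
cv2.imwrite("pics/bin_t.png",A[:600])
B=cv2.resize(S["pixels"][200:400,230:410],None,fx=3,fy=3,interpolation=cv2.INTER_CUBIC)[:600]
J=cv2.resize(S["pixels"][80:160,235:340],None,fx=2.4,fy=2.4,interpolation=cv2.INTER_CUBIC)
C=np.zeros((600,800,3),np.uint8);C[:600,:540]=B;C[:J.shape[0],545:545+J.shape[1]]=J
cv2.imwrite("pics/bin_s.png",C)
E
```

```text
t [472.23743017 234.75977654] [462 225  21  21 358] z95: [ 486.2 -406.4   95. ]
s [290.  97.] [290  97   1   1   1] z95: [ 478.8 -388.8   95. ]
jar cap tri [ 482.  -398.5   93.3]
0.73 7584 (85, 79, 204, 80) [[84.0, 115.0], [93.0, 76.0], [289.0, 122.0], [280.0, 160.0]]
0.85 5328 (276, 224, 67, 167) [[274.0, 229.0], [307.0, 221.0], [343.0, 383.0], [310.0, 391.0]]
```

View pics/bin_t.png

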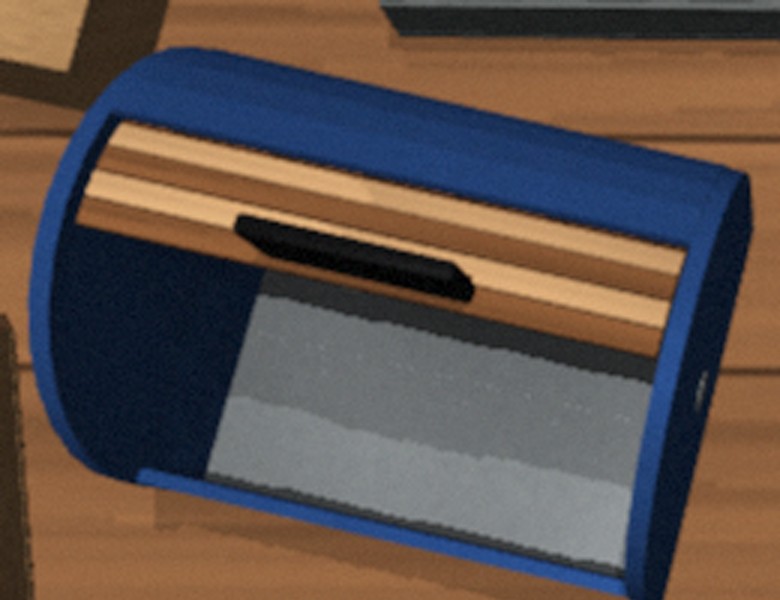

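View pics/bin_s.png

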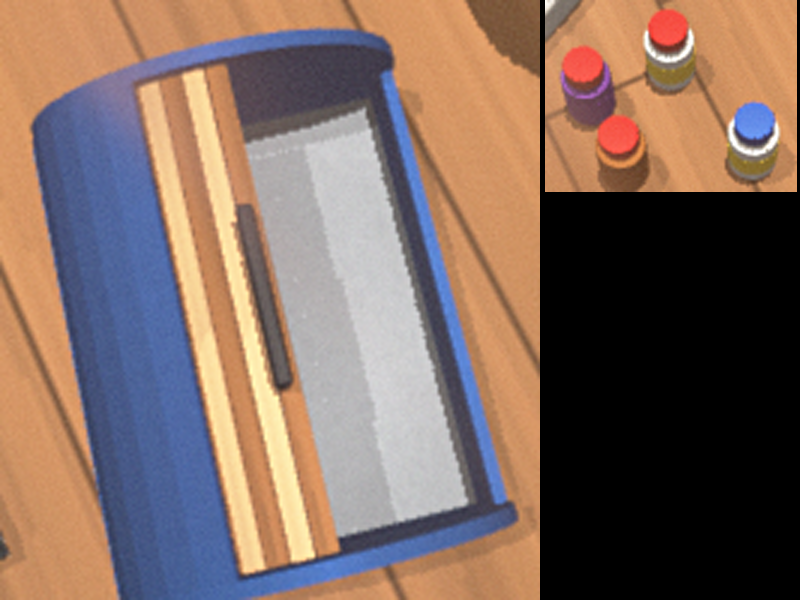

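The crop confirms the choice: at crop (669,45) there is a white jar with a red cap and a yellow label, and the purple, brown and blue-capped jars stand apart. The front rim ends are at top px (108,197) and (269,237), and at scene px (358,225) and (397,367). Next I fit the bin pose.

```bash
python3 - <<'E'
from cell import get_image
from h import *
from scipy.optimize import least_squares
T=get_image("top");S=get_image("scene")
tc=lambda u,v:np.array([60+u/3,40+v/3]); sc=lambda u,v:np.array([230+u/3,200+v/3])
def B(q,X):
    c,s=np.cos(q[2]),np.sin(q[2]);return np.array([q[0]+c*X[0]-s*X[1],q[1]+s*X[0]+c*X[1],X[2]])
def obs(q):
    a=q[3]+.14;h=lambda y,rr=181:(-rr*np.cos(a),y,100+rr*np.sin(a))
    return [(T,tc(145,472),(-141,170,98)),(T,tc(628,590),(-141,-170,98)),(S,sc(385,75),(-141,-170,98)),(S,sc(497,503),(-141,170,98)),
     (T,tc(240,225),h(60)),(T,tc(452,272),h(-60)),(S,sc(246,205),h(-60)),(S,sc(284,387),h(60))]
f=lambda q:np.concatenate([proj(p,B(q,X))-uv for p,uv,X in obs(q)])
w=least_squares(f,[670,140,-.2,1.6],x_scale=[100,100,1,1],loss="soft_l1");q=w.x
print(q,np.degrees(q[2]),f(q).reshape(-1,2).round(1).tolist())
np.save("q.npy",q)
a=q[3]+.14
print("place",B(q,(-65,0,10)).round(),"handle",B(q,(-160*np.cos(a),0,100+160*np.sin(a))).round())
print("jar tri",tri((T,(472.2,234.8)),(S,(286.3,91.5))).round(1), "top z97",atz(T,(472.2,234.8),97).round(1),"scene z100",atz(S,(286.3,91.5),100).round(1))
for n,p in(("t",T),("s",S)):
    hsv=cv2.cvtColor(p["pixels"],cv2.COLOR_BGR2HSV)
    m=(((hsv[...,0]<6)|(hsv[...,0]>174))&(hsv[...,1]>190)&(hsv[...,2]>140)).astype(np.uint8)
    k,l,st,ce=cv2.connectedComponentsWithStats(m)
    print(n,[(ce[i].round(1).tolist(),st[i].tolist(),atz(p,ce[i],97).round(0).tolist()) for i in range(1,k) if st[i,4]>60])
    print("cam",(-p["extrinsics"][:3,:3].T@p["extrinsics"][:3,3]).round())
E
```

```text
[ 6.55190107e+02  1.29229110e+02 -2.30007676e-01  1.43497912e+00] -13.178469096356872 [[-2.8, 0.3], [1.5, 0.8], [-0.9, -0.8], [-0.4, 1.4], [-3.0, -0.3], [0.4, 1.6], [-1.3, -0.2], [-0.2, -0.1]]
place [592. 144.  10.] handle [656. 129. 260.]
jar tri [ 485.5 -396.8  117. ] top z97 [ 486.1 -405.5   97. ] scene z100 [ 481.7 -405.1  100. ]
t [([425.9, 182.6], [414, 174, 21, 21, 227], [591.0, -316.0, 97.0]), ([470.0, 183.8], [460, 174, 21, 21, 327], [589.0, -405.0, 97.0]), ([473.0, 234.5], [462, 225, 21, 21, 309], [487.0, -407.0, 97.0])]
cam [480. -96. 878.]
s []
cam [ 723.  223. 1273.]
```

The fit puts the bin at about (655,129) with yaw −13.2° and the cover at about 1.43. The jar is at about (485,−405). Moving above the jar.

>>> {"name": "carry_out", "arguments": {
  "series": "0.02 0.009 -0.005 0; 0.06 0.026 -0.015 0; 0.105 0.046 -0.025 0; 0.15 0.066 -0.035 0; 0.195 0.086 -0.045 0; 0.24 0.106 -0.055 0; 0.285 0.126 -0.065 0; 0.325 0.143 -0.07 0; 0.346 0.152 -0.07 0; 0.354 0.155 -0.07 0; 0.354 0.155 -0.07 0",
  "jaw": 0.0854,
  "force": 30
}}

```text
clock: 1.9
ee_pos: [485.6, -404.6, 161.2]
orientation: [[0.973, 0.229, -0.0], [0.229, -0.973, -0.0], [-0.0, 0.0, -1.0]]
ft_force: [-0.6, 0.4, -0.3]
grip_width: 85.8
grip_force: 0.0
```

```bash
python3 - <<'E'
from cell import r,get_image,finder
from h import *
W=get_image("wrist");T=get_image("top")
cv2.imwrite("pics/w1.png",W["pixels"])
print(r.state()["ee_pos"],r.state()["clock"])
for p in(W,T):
    for d in finder.boxes_of(p,"red_jar")[:3]: print(np.round(d["at"]),proj(p,d["at"]).round(),d["confidence"])
hsv=cv2.cvtColor(W["pixels"],cv2.COLOR_BGR2HSV)
m=(((hsv[...,0]<6)|(hsv[...,0]>174))&(hsv[...,1]>190)&(hsv[...,2]>100)).astype(np.uint8)
k,l,st,ce=cv2.connectedComponentsWithStats(m)
for i in range(1,k):
    if st[i,4]>100:print(ce[i].round(),st[i],atz(W,ce[i],100).round(1))
print("tcp px",proj(W,r.state()["ee_pos"]))
E
```

```text
[ 484.05481042 -405.61407189  161.3508611 ] 2.0
[ 590. -402.  104.] [357.  63.] 0.73
[ 494. -406.   97.] [325. 209.] 0.69
[ 585. -391.   73.] [459. 187.] 0.91
[ 500. -384.   73.] [457. 228.] 0.88
[212.  35.] [ 174    0   78   76 4644] [ 585.6 -313.9  100. ]
[358.  68.] [ 324   32   69   75 4023] [ 588.  -403.9  100. ]
[322. 219.] [ 292  188   60   61 2826] [ 487.5 -404.7  100. ]
tcp px [322.88743023 264.27709181]
```

View pics/w1.png

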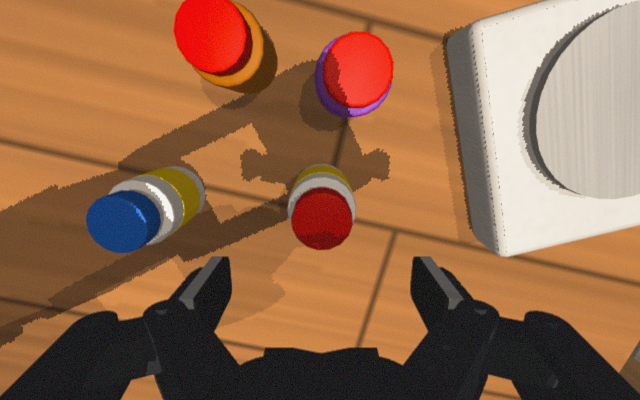

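The wrist view shows the white, yellow-labelled jar with its red cap at (322,219), centred between the fingers. The blue-capped jar at (123,220) and the purple one at (355,70) are clear. Descending and gripping.

>>> {"name": "carry_out", "arguments": {
  "series": "0.002 0 -0.02 0; 0.003 0 -0.05 0; 0.003 0 -0.08 0; 0.003 0 -0.105 0; 0.003 0 -0.122 0; 0.003 0 -0.128 0; 0.003 0 -0.128 0"
}}

```text
clock: 2.8
ee_pos: [487.4, -405.1, 32.9]
orientation: [[0.974, 0.227, -0.001], [0.227, -0.974, 0.001], [-0.0, -0.001, -1.0]]
ft_force: [-0.5, 0.2, -0.2]
grip_width: 85.5
grip_force: 0.0
```

>>> {"name": "carry_out", "arguments": {
  "series": "0 0 0 0; 0 0 0 0; 0 0 0 0; 0 0 0 0; 0 0 0 0; 0 0 0 0; 0 0 0 0; 0 0 0 0",
  "jaw": 0.04,
  "force": 30
}}

```text
clock: 3.6
ee_pos: [488.8, -405.8, 35.1]
orientation: [[0.974, 0.228, 0.002], [0.228, -0.974, -0.002], [0.001, 0.003, -1.0]]
ft_force: [-1.5, 1.3, 5.7]
grip_width: 55.2
grip_force: 32.2
```

Gripped (55 mm, 32 N). Lifting and carrying.

>>> {"name": "carry_out", "arguments": {
  "series": "0 0 0.01 0; 0 0 0.035 0; 0 0 0.07 0; 0 0 0.11 0; 0 0 0.15 0; 0 0 0.19 0; 0 0 0.225 0; 0.002 0.01 0.245 0; 0.005 0.03 0.253 -1; 0.010 0.06 0.257 -3; 0.016 0.095 0.257 -5; 0.022 0.13 0.257 -7"
}}

```text
clock: 4.8
ee_pos: [509.7, -273.5, 290.7]
orientation: [[0.994, 0.105, 0.0], [0.105, -0.994, 0.0], [0.0, -0.0, -1.0]]
ft_force: [0.9, -0.3, -3.2]
grip_width: 55.1
grip_force: 32.2
```

>>> {"name": "carry_out", "arguments": {
  "series": "0.006 0.037 0 -2; 0.013 0.077 0 -4; 0.02 0.117 0 -6; 0.027 0.157 0 -8; 0.034 0.197 0 -10; 0.041 0.237 0 -12; 0.048 0.277 0 -14; 0.055 0.317 0 -16; 0.062 0.357 0 -18; 0.068 0.392 0 -19.4; 0.071 0.412 0 -19.4; 0.072 0.42 0 -19.4"
}}

```text
clock: 6.0
ee_pos: [581.5, 147.3, 290.3]
orientation: [[0.974, -0.226, -0.0], [-0.226, -0.974, 0.0], [-0.001, -0.0, -1.0]]
ft_force: [-0.2, 0.2, -2.4]
grip_width: 55.3
grip_force: 32.2
```

```bash
python3 - <<'E'
from cell import r,get_image,finder
from h import *
S=get_image("scene");T=get_image("top")
s=r.state();print(s["ee_pos"],s["clock"],s["grip_width"],s["grip_force"])
C=np.hstack([cv2.resize(T["pixels"][20:270,20:350],None,fx=1.2,fy=1.2),cv2.resize(S["pixels"][150:400,220:520],None,fx=1.2,fy=1.2)])
cv2.imwrite("pics/c2.png",C)
E
```

```text
[581.61290271 145.81730521 290.22612102] 6.1 55.31447928199973 32.23165512084961
```

View pics/c2.png

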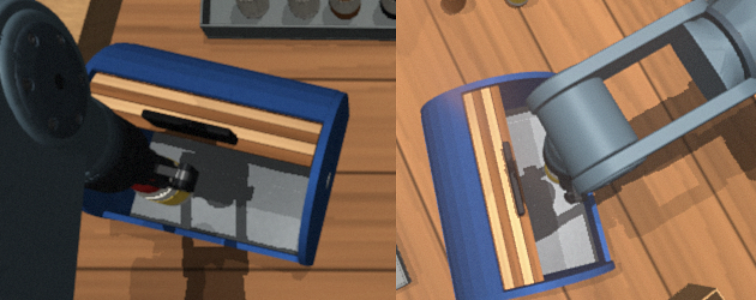

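The jar hangs over the open front half, clear of the cover and the rim. Its cap is at crop (150,187). Lowering.

>>> {"name": "carry_out", "arguments": {
  "series": "0 0 -0.015 0; 0 0 -0.045 0; 0 0 -0.08 0; 0 0 -0.115 0; 0 0 -0.15 0; 0 0 -0.18 0; 0 0 -0.205 0; 0 0 -0.222 0; 0 0 -0.232 0; 0 0 -0.236 0; 0 0 -0.236 0"
}}

```text
clock: 7.2
ee_pos: [581.9, 144.4, 54.0]
orientation: [[0.973, -0.23, -0.0], [-0.23, -0.973, -0.0], [-0.0, 0.0, -1.0]]
ft_force: [0.0, -0.9, -2.3]
grip_width: 55.0
grip_force: 32.2
```

>>> {"name": "carry_out", "arguments": {
  "series": "0 0 -0.002 0; 0 0 -0.004 0; 0 0 -0.006 0; 0 0 -0.007 0; 0 0 -0.008 0; 0 0 -0.008 0"
}}

```text
clock: 7.8
ee_pos: [581.9, 145.1, 46.2]
orientation: [[0.973, -0.229, -0.0], [-0.229, -0.973, -0.0], [-0.0, 0.0, -1.0]]
ft_force: [-1.0, 0.8, -2.6]
grip_width: 55.2
grip_force: 32.2
```

Still hanging (−2.6 N), about 1 mm above the floor. Creeping down to contact.

>>> {"name": "carry_out", "arguments": {
  "series": "0 0 -0.001 0; 0 0 -0.0015 0; 0 0 -0.002 0; 0 0 -0.002 0"
}}

```text
clock: 8.2
ee_pos: [582.2, 145.2, 45.2]
orientation: [[0.973, -0.229, 0.0], [-0.229, -0.973, -0.0], [0.0, -0.0, -1.0]]
ft_force: [-3.2, -0.4, 5.0]
grip_width: 55.0
grip_force: 33.1
```

Contact (+5 N). Opening.

>>> {"name": "carry_out", "arguments": {
  "series": "0 0 0 0; 0 0 0 0; 0 0 0 0; 0 0 0 0; 0 0 0 0; 0 0 0 0",
  "jaw": 0.0854
}}

```text
clock: 8.8
ee_pos: [582.0, 145.1, 44.3]
orientation: [[0.973, -0.229, -0.0], [-0.229, -0.973, -0.0], [0.0, 0.0, -1.0]]
ft_force: [-0.2, -0.3, 0.4]
grip_width: 85.4
grip_force: 0.0
```

>>> {"name": "carry_out", "arguments": {
  "series": "0 0 0.01 0; 0 0 0.03 0; 0 0 0.06 0; 0 0 0.1 0; 0 0 0.14 0; 0 0 0.18 0; 0 0 0.22 0; 0 0 0.25 0; 0 0 0.27 0; 0 0 0.276 0; 0 0 0.276 0"
}}

```text
clock: 9.9
ee_pos: [582.2, 145.2, 321.4]
orientation: [[0.973, -0.229, 0.002], [-0.229, -0.973, 0.0], [0.002, -0.001, -1.0]]
ft_force: [-0.4, 0.4, -0.1]
grip_width: 85.5
grip_force: 0.0
```

```bash
python3 - <<'E'
from cell import r,get_image,finder
from h import *
W=get_image("wrist");T=get_image("top")
s=r.state();print(s["ee_pos"],s["clock"],s["grip_width"],s["ft_force"])
q=np.load("q.npy")
for p in(W,T):
    for d in finder.boxes_of(p,"red_jar")[:3]: print(np.round(d["at"]),proj(p,d["at"]).round(),d["confidence"])
cv2.imwrite("pics/c3.png",np.hstack([W["pixels"],cv2.resize(T["pixels"][40:250,60:320],None,fx=.6,fy=.6,interpolation=cv2.INTER_AREA) if 0 else np.zeros((400,0,3),np.uint8)]))
E
```

```text
[581.35386087 145.06665246 318.87646773] 10.0 85.66781011310626 [0.1917952 0.3033501 0.0736889]
[588. 144. 108.] [321. 174.] 0.77
[580. 135. 100.] [202. 186.] 0.93
[ 585. -390.   75.] [459. 187.] 0.65
```

View pics/c3.png

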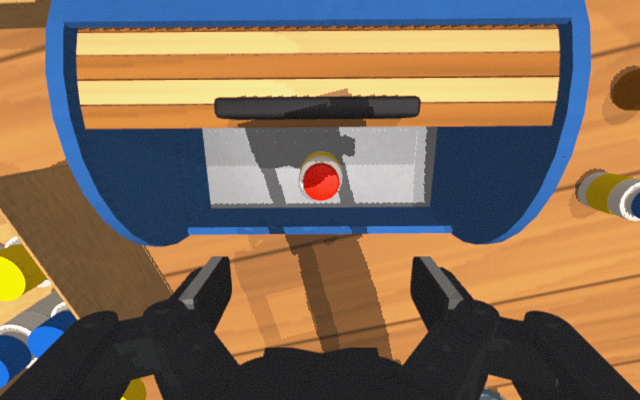

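The jar stands upright and let go at (321,175), well inside the bin. The handle is at (318,107). Working out the push arc.

```bash
python3 - <<'E'
from cell import r,get_image,finder
from h import *
W=get_image("wrist");q=np.load("q.npy");c,s=np.cos(q[2]),np.sin(q[2])
h=atz(W,(318,107),281);d=h[:2]-q[:2];print("handle top",h.round(),"bin xy",(c*d[0]+s*d[1]).round(),(-s*d[0]+c*d[1]).round())
for uv in((188,231),(450,231)):  # front rim in wrist view
    e=atz(W,uv,98);d=e[:2]-q[:2];print("rim",(c*d[0]+s*d[1]).round(),(-s*d[0]+c*d[1]).round())
print("TCP targets world mm")
for a in(1.6,1.5,1.35,1.2,1.05,.9,.75,.6,.45,.3,.2,.14,.1):
    x=-165*np.cos(a)+6*np.sin(a)+11;z=100+165*np.sin(a)+6*np.cos(a)
    print(a,(q[0]+c*x).round(),(q[1]+s*x).round(),z.round())
E
```

```text
handle top [656. 129. 281.] bin xy 1.0 0.0
rim -144.0 167.0
rim -145.0 -167.0
TCP targets world mm
1.6 676.0 124.0 265.0
1.5 660.0 128.0 265.0
1.35 636.0 134.0 262.0
1.2 613.0 139.0 256.0
1.05 591.0 144.0 246.0
0.9 571.0 149.0 233.0
0.75 552.0 153.0 217.0
0.6 537.0 157.0 198.0
0.45 524.0 160.0 177.0
0.3 514.0 162.0 154.0
0.2 510.0 163.0 139.0
0.14 508.0 164.0 129.0
0.1 507.0 164.0 122.0
```

Fit confirmed: the rim is at −144 and the handle at bin x ≈ 0. Shutting the fingers and going behind the handle.

>>> {"name": "carry_out", "arguments": {
  "series": "0.01 -0.002 0.015 0; 0.035 -0.008 0.03 0; 0.07 -0.016 0.03 0; 0.1 -0.023 0.03 0; 0.114 -0.026 0.02 0; 0.114 -0.026 0 0; 0.114 -0.026 -0.025 0; 0.114 -0.026 -0.045 0; 0.114 -0.026 -0.054 0; 0.114 -0.026 -0.054 0; 0.114 -0.026 -0.054 0",
  "jaw": 0
}}

```text
clock: 11.25
ee_pos: [696.3, 119.1, 266.9]
orientation: [[0.973, -0.229, 0.001], [-0.229, -0.973, -0.0], [0.001, -0.0, -1.0]]
ft_force: [-0.1, -0.3, 0.6]
grip_width: 0.3
grip_force: 0.0
```

>>> {"name": "carry_out", "arguments": {
  "series": "-0.005 0.001 0 0; -0.015 0.003 0 0; -0.025 0.006 0 0; -0.036 0.008 0 0; -0.048 0.011 -0.001 0; -0.06 0.014 -0.003 0; -0.06 0.014 -0.003 0"
}}

```text
clock: 11.95
ee_pos: [635.1, 133.5, 264.7]
orientation: [[0.974, -0.228, 0.002], [-0.228, -0.974, -0.0], [0.002, -0.0, -1.0]]
ft_force: [0.4, -0.2, 0.4]
grip_width: 0.2
grip_force: 0.0
```

>>> {"name": "carry_out", "arguments": {
  "series": "-0.011 0.003 -0.004 0; -0.023 0.005 -0.008 0; -0.034 0.008 -0.013 0; -0.045 0.011 -0.018 0; -0.055 0.013 -0.024 0; -0.065 0.015 -0.031 0; -0.075 0.017 -0.038 0; -0.084 0.02 -0.047 0; -0.084 0.02 -0.047 0"
}}

```text
clock: 12.85
ee_pos: [550.3, 153.6, 215.3]
orientation: [[0.974, -0.228, -0.002], [-0.228, -0.974, 0.0], [-0.002, 0.0, -1.0]]
ft_force: [0.1, 0.1, 0.3]
grip_width: 0.2
grip_force: 0.0
```

```bash
python3 - <<'E'
from cell import r,get_image
from h import *
S=get_image("scene");W=get_image("wrist")
s=r.state();print(s["ee_pos"],s["clock"],s["ft_force"])
cv2.imwrite("pics/c4.png",np.hstack([W["pixels"][:, 60:560],S["pixels"][:,220:460]]))
E
```

```text
[551.35151268 153.31975454 215.8189175 ] 12.95 [-0.28664489 -0.4827101   0.02127108]
```

View pics/c4.png

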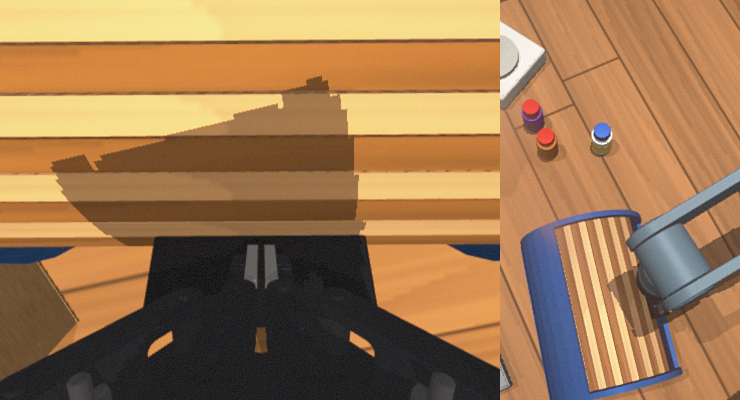

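The cover follows the fingers; in the wrist view the black handle is under the fingertips at (258,270). Continuing down the arc.

>>> {"name": "carry_out", "arguments": {
  "series": "-0.008 0.002 -0.009 0; -0.015 0.004 -0.018 0; -0.022 0.005 -0.028 0; -0.028 0.007 -0.039 0; -0.033 0.008 -0.05 0; -0.038 0.009 -0.062 0; -0.04 0.01 -0.07 0; -0.042 0.01 -0.077 0; -0.043 0.01 -0.083 0; -0.043 0.01 -0.083 0"
}}

```text
clock: 13.95
ee_pos: [508.4, 163.2, 132.1]
orientation: [[0.973, -0.229, -0.002], [-0.229, -0.973, 0.0], [-0.002, 0.0, -1.0]]
ft_force: [0.5, -0.1, -0.4]
grip_width: 0.1
grip_force: 0.0
```

>>> {"name": "carry_out", "arguments": {
  "series": "0 0 -0.002 0; 0 0 -0.004 0; 0 0 -0.006 0; 0 0 -0.006 0"
}}

```text
clock: 14.35
ee_pos: [509.2, 163.1, 127.8]
orientation: [[0.973, -0.229, 0.0], [-0.229, -0.973, 0.0], [0.0, -0.0, -1.0]]
ft_force: [-2.6, -0.2, 4.9]
grip_width: 0.2
grip_force: 2.1
```

>>> {"name": "carry_out", "arguments": {
  "series": "0 0 -0.001 0; 0 0 -0.002 0; 0 0 -0.003 0; 0 0 -0.003 0"
}}

```text
clock: 14.75
ee_pos: [509.3, 163.2, 127.4]
orientation: [[0.974, -0.228, 0.001], [-0.228, -0.974, -0.0], [0.001, 0.0, -1.0]]
ft_force: [-10.9, -0.5, 25.2]
grip_width: 0.4
grip_force: 11.5
```

The force rises to 25 N with no further motion, so the cover is on its stop. Retreating and checking.

>>> {"name": "carry_out", "arguments": {
  "series": "0 0 0.005 0; -0.003 0.001 0.02 0; -0.01 0.002 0.05 0; -0.03 0.007 0.085 0; -0.06 0.012 0.12 0; -0.095 0.015 0.15 0; -0.115 0.015 0.165 0; -0.12 0.015 0.17 0; -0.12 0.015 0.17 0"
}}

```text
clock: 15.65
ee_pos: [389.3, 178.3, 295.4]
orientation: [[0.974, -0.229, 0.003], [-0.229, -0.974, 0.0], [0.003, -0.001, -1.0]]
ft_force: [-0.3, 0.1, -0.1]
grip_width: 0.1
grip_force: 0.0
```

```bash
python3 - <<'E'
from cell import r,get_image
from h import *
W=get_image("wrist");S=get_image("scene")
s=r.state();print(s["ee_pos"],s["clock"],s["ft_force"])
q=np.load("q.npy");c,sn=np.cos(q[2]),np.sin(q[2])
for cov in(0,.1,.2):
    a=cov+.14
    for y in(-60,60):
        x=-181*np.cos(a);print(cov,proj(W,(q[0]+c*x-sn*y,q[1]+sn*x+c*y,100+181*np.sin(a))).round(),proj(S,(q[0]+c*x-sn*y,q[1]+sn*x+c*y,100+181*np.sin(a))).round())
cv2.imwrite("pics/c5.png",np.hstack([W["pixels"][:,60:560],S["pixels"][:,220:460]]))
E
```

```text
[389.31274558 177.93102577 293.57866268] 15.75 [-0.69423706 -0.00398624  0.05304725]
0 [369.  96.] [386. 263.]
0 [246.  96.] [401. 315.]
0.1 [373.  91.] [386. 262.]
0.1 [241.  91.] [400. 314.]
0.2 [376.  83.] [385. 261.]
0.2 [235.  83.] [400. 314.]
```

View pics/c5.png

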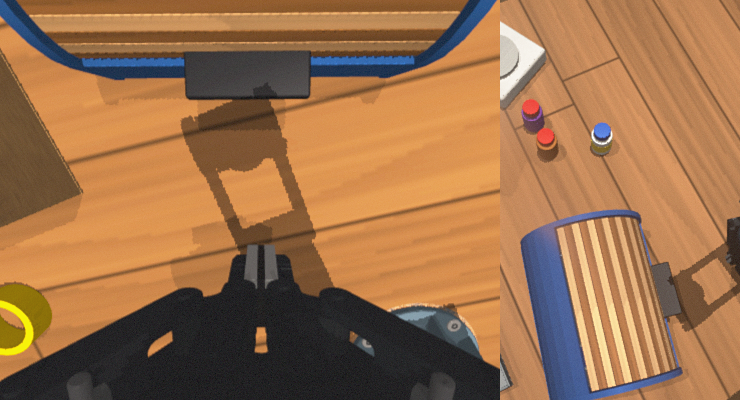

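The handle's outer edge is at wrist row 97, columns 247–369 in the full image. That matches cover = 0: the bin is fully shut and the gripper is clear. Handing in.

```bash
python3 -c "
from cell import ticket
print(ticket.finish_job())"
```

```text
the job is handed in; nothing more can be done
None
```

I set the red-capped jar down upright on the bin floor and let go, then rolled the cover forward onto its stop and handed the job in at about 16 s; no verdict came back, and the jar was last seen standing just before the cover closed.

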